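# Weigh the small bottle from behind the tall ones

## Task

First move the three tall bottles out of the white tray and park them all on the green mat, leaving the small brown bottle in the tray. Then stand the small bottle on the middle of the balance pan, and only after that put each tall bottle back on the very pad of the white tray where it stood at the start. Keep every bottle upright, and leave the beaker and the metal dish alone.

Things in the scene. Friction and masses are not known exactly. Their poses are not given: they have to be found in the camera images.
- blue_bottle: clear tall bottle with a blue screw cap, upright and loose, 0.2 to 0.4 kg. Body 68 mm diameter up to z 118 mm, cap 40 mm diameter, top at 135 mm. Origin: centre of the underside, z up along the bottle.
- black_bottle: brown (amber) tall bottle with a black screw cap, upright and loose, 0.15 to 0.3 kg. Body 62 mm diameter up to z 105 mm, cap 38 mm diameter, top at 120 mm. Origin: centre of the underside, z up along the bottle.
- red_bottle: white tall bottle with a red screw cap, upright and loose, 0.12 to 0.24 kg. Body 60 mm diameter up to z 88 mm, cap 36 mm diameter, top at 100 mm. Origin: centre of the underside, z up along the bottle.
- small_bottle: small brown bottle with a white cap, upright and loose, 0.05 kg. Body 38 mm diameter up to z 54 mm (it is straight-sided to about 40 mm), cap 23 mm diameter, top at 62 mm. It stands in the middle of the back of the white tray, with a tall bottle close (4 to 8 mm) to its left, to its right and in front. Origin: centre of the underside, z up along the bottle.
- caddy: low white tray, 138 (x) by 198 (y) mm, fixed; floor 8 mm, thin rim 13 mm above its underside. A dark round pad lies under each bottle, centred at (x, y) = (27, 0) mm for the small bottle and (-30, 0), (27, 57), (27, -57) mm for the tall ones (any of them on any of these). Origin: centre of the underside; x points away from the robot, turned at most 0.06 rad.
- mat: flat green parking mat, 90 (x) by 240 (y) mm, 6 mm thick, fixed; it lies in front of the white tray or behind it. Origin: centre of the underside; turned at most 0.06 rad, the long side along y. The syringe pump (about 0.13 m high) stands close to its left (+y) end.
- pan (a point): centre of the top face of the round steel pan (80 mm diameter) of the white laboratory balance; the pan's top is 43 mm above the worktop. The balance (116 x 110 mm, 35 mm high, fixed) stands left of the syringe pump, in front of a tall instrument whose door frame leans out over the back of the worktop there: come to it from the front right, not from over the instrument.
- glass_beaker: 100 ml glass beaker, 53 mm diameter, 66 mm high, loose, stands behind the work; a bystander to leave alone. Origin: centre of the underside.
- parts_dish: round shallow metal dish, 69 mm diameter, 12 mm high, loose, lies behind the work; a bystander to leave alone. Origin: centre of the underside.

How it is judged (in metres and radians):
On the way, in this order (a step that is already met when the one before it is completed fails the run):
1. all three tall bottles stand released on the green mat, the small bottle still stands in the white tray (x of blue_bottle in the frame of mat between -0.045 and 0.045 m and y of blue_bottle in the frame of mat between -0.12 and 0.12 m and z of blue_bottle in the frame of mat between 0.001 and 0.012 m and angle between each of blue_bottle, black_bottle, red_bottle's own z axis and vertical below 0.12 rad and linear speed of each of blue_bottle, black_bottle, red_bottle below 0.03 m/s and x of black_bottle in the frame of mat between -0.045 and 0.045 m and y of black_bottle in the frame of mat between -0.12 and 0.12 m and z of black_bottle in the frame of mat between 0.001 and 0.012 m and x of red_bottle in the frame of mat between -0.045 and 0.045 m and y of red_bottle in the frame of mat between -0.12 and 0.12 m and z of red_bottle in the frame of mat between 0.001 and 0.012 m and contact force between the fingers and blue_bottle below 0.1 N and contact force between the fingers and black_bottle below 0.1 N and contact force between the fingers and red_bottle below 0.1 N and x of small_bottle in the frame of caddy between -0.065 and 0.065 m and y of small_bottle in the frame of caddy between -0.09 and 0.09 m and z of small_bottle in the frame of caddy below 0.014 m), for 0.2 s.
2. the small bottle stands released on the middle of the balance pan while the tall bottles still stand on the mat (horizontal distance between small_bottle and pan below 0.015 m and z of small_bottle in the frame of pan between -0.005 and 0.006 m and angle between each of small_bottle, blue_bottle, black_bottle, red_bottle's own z axis and vertical below 0.12 rad and linear speed of each of small_bottle, blue_bottle, black_bottle, red_bottle below 0.03 m/s and x of blue_bottle in the frame of mat between -0.045 and 0.045 m and y of blue_bottle in the frame of mat between -0.12 and 0.12 m and z of blue_bottle in the frame of mat between 0.001 and 0.012 m and x of black_bottle in the frame of mat between -0.045 and 0.045 m and y of black_bottle in the frame of mat between -0.12 and 0.12 m and z of black_bottle in the frame of mat between 0.001 and 0.012 m and x of red_bottle in the frame of mat between -0.045 and 0.045 m and y of red_bottle in the frame of mat between -0.12 and 0.12 m and z of red_bottle in the frame of mat between 0.001 and 0.012 m and contact force between the fingers and small_bottle below 0.1 N), for 0.2 s.
At the end, for the whole second after the job is handed in: The small bottle stands upright on the balance pan, its centre within 15 mm of the pan's; each tall bottle stands upright within 15 mm of where it stood at the start; everything is released and at rest (horizontal distance between small_bottle and pan below 0.015 m and z of small_bottle in the frame of pan between -0.005 and 0.006 m and angle between each of small_bottle, blue_bottle, black_bottle, red_bottle's own z axis and vertical below 0.12 rad and linear speed of each of small_bottle, blue_bottle, black_bottle, red_bottle below 0.03 m/s and distance of each of blue_bottle, black_bottle, red_bottle from where it was at the start of the episode below 0.015 m); the robot touches nothing.
It fails at once if a bottle is tipped by more than about 30 degrees (angle between any of blue_bottle, black_bottle, red_bottle, small_bottle's own z axis and vertical above 0.5 rad).
It fails at once if the beaker or the metal dish is shifted by more than 20 mm (distance of any of glass_beaker, parts_dish from where it was at the start of the episode above 0.02 m).
It also fails if it takes over 125 s, if anything falls off the work surface, if the arm or the gripper's body presses on something with over 40 N, if the wrist force passes 120 N, or if a joint passes its speed limit or range.

## Robot

A 6-joint arm with a two-finger parallel gripper is mounted at the origin on a cart in front of the work surface, level with it; the furniture and walls round the work are solid. World frame = base frame: x ahead of the robot, y to its left, z up, the work surface at z = 0. Lengths are in mm, angles in degrees, forces in N, time in s.
With the tool pointing down it reaches from about 275 to 750 mm from the base axis. Payload 10.2 kg.
Tool frame: the origin (TCP) lies midway between the tips of the shut fingers; the grasp point (between the pads) lies ctrl.grasp_offset behind it (ctrl.grasp_offset is the distance from the TCP to the grasp point, in mm); z points along the fingers, y is the line along which they close (so a half turn about z gives the same grasp; the last joint's range is limited). The gripper opens to 85 mm and grips with 20 to 120 N. Pads are 22 mm wide; open, the fingers measure 114 mm over their backs; the gripper's body (76 mm by 85 mm) begins 54 mm behind the grasp point. The pads swing forward as they close: fully open they stand 13 mm farther back than shut.
Start: joints at [-79.951, 17.928, 85.812, -0, 76.261, -12.8], TCP at [203.852, -483.813, 231.294] pointing down, gripper open.
Joint ranges: [-168.41, 168.41], [-55.51, 124.54], [10.69, 146.95], [-70.63, 250.63], [1, 178], [-165.06, 165.06]. Speed limits (degrees/s): [136.94, 136.94, 172.46, 180, 180, 180].

## Interface

Orientations are given as a 3x3 rotation matrix whose columns are the frame's x, y, z axes.
In Python, from workcell import sensors, snapshot, ctrl, masks_of, pinpoint gives the robot as it stands.
- The arm moves only by the shell command python3 -m jog FILE [OPENING] [FORCE], which reads ROWS from the file FILE. ROWS is a JSON list of rows, 1 to 5 of them, each written [[dx, dy, dz], [rx, ry, rz]]: dx, dy, dz in mm, then a rotation vector rx, ry, rz in degrees; each row shifts and turns the commanded pose from where the row before left it, along the tool's axes as they then stand; what a row does not reach is not made up. A row lasts 1/12 s, in which the tool goes at most 41.7 mm and 7.16 degrees, less where a joint would pass 70% of its speed; a pose out of reach is approached as far as the arm can. OPENING is the opening from 0.0 (shut) to 1.0 (fully open), set as the command begins (- or left out keeps the last). The fingers move at their own pace and stop on an object; FORCE is the grip in N (left out, the last holds). Time passes only in rows, so rows that do not move let the fingers close. It prints the time, the measured TCP pose, the force, the opening and the grip force at its end. Input that does not fit is refused with a message, and nothing moves.
- sensors.observe(): the state, without advancing time (a new reading comes with each control period).
- snapshot(name): name is "scene" or "top" or "wrist"; returns a dict with "img" (480x640x3 uint8, red, green, blue), "z_map" (480x640 float32, mm along the optical axis (not along the pixel's ray), 0 where there is no reading), "K" (3x3 intrinsics, pixels), "extrinsics" (4x4, takes a point from camera to world coordinates); the wrist camera has in their place "mount" (4x4, takes a point from camera to tool coordinates, whose origin is the TCP and whose axes are the flange's). Camera axes: x right, y up, looking along -z (the intrinsics and any distortion apply to the point x, -y, -z); pixel columns grow to the right and rows downward; lengths in mm; the calibration is good to about 2 mm. The wrist camera is an equidistant fisheye: a pixel r from the principal point sees the ray r / f radians off the axis. A picture is of the moment at which its call begins: read the wrist's pose just before it.
- ctrl.sign_off(): hands the job in; it is judged then, once.
Trained networks look in the newest picture that a camera, given by its name, has taken for a name from the list of things; names that differ only in an ending like _2 or _b are one class to them, and where a whole thing is asked for, a point or a joint stands for the part that bears it (a point fixed in the world has none). Each returns a list of dicts, best first, with "confidence" (0 to 1); they miss things now and then, are a little off and sometimes report something else, mostly with a low value. They report only what shows in the picture. A call takes as long as a camera call.
- masks_of(camera, target): "region" (480x640 bool, what is visible of it) and "xy" ([column, row] in pixels, amid what is visible of it).
- pinpoint(camera, target): "xy" ([column, row] in pixels: a listed point, or the origin of a listed thing).
The state is a dict: "time_s": time; "q": joint angles; "qd": joint speeds; "tau": joint torques, N m; "position": TCP position; "ee_rot": TCP orientation; "wrist_force": force on the tool from outside, world axes, zero at the start; "moment": the same for the moment, N m; "gripper_width": opening from 0.0 (shut) to 1.0 (fully open); "grip_force": force on a finger pad.
Only numpy, scipy, OpenCV 4.12 (cv2) and the standard library are available. Lean on these libraries where they do the work, as an engineer would, in place of code of your own. Each camera call takes 0.05 s, during which the arm holds its last target. There are 200 camera calls.

## Working session

There is one attempt and no reset: what is moved stays moved. The work goes in short steps, Python scripts to look and compute and a shell command to move; the robot and the scene stay as the last step left them, time stands still between calls to the robot, and variables do not carry over. Pictures are saved under pics/ and viewed, at most 14 in all, crops included, and the job is handed in when it is done.

```bash
ls; mkdir -p pics; cat > h.py <<'E'
import numpy as np, cv2
from workcell import sensors, snapshot, ctrl, masks_of, pinpoint
def save(im,n): cv2.imwrite('pics/'+n,im[:,:,::-1])
def ray(s,xy):
    K=s['K'];E=np.array(s['extrinsics']);d=np.array([(xy[0]-K[0][2])/K[0][0],-(xy[1]-K[1][2])/K[1][1],-1.])
    return E[:3,3],E[:3,:3]@d
def onz(s,xy,z):
    o,d=ray(s,xy);return o+d*(z-o[2])/d[2]
def cloud(s):
    z=s['z_map'];v,u=np.indices(z.shape);K=s['K'];E=np.array(s['extrinsics'])
    p=np.stack([(u-K[0][2])/K[0][0]*z,-(v-K[1][2])/K[1][1]*z,-z],-1)
    return p@E[:3,:3].T+E[:3,3]
E
python3 - <<'E'
from h import *
o=sensors.observe();print(o['time_s'],ctrl.grasp_offset,o['ee_rot'])
names=['blue_bottle','black_bottle','red_bottle','small_bottle','caddy','mat','pan','glass_beaker','parts_dish']
for c in ['scene','top']:
    s=snapshot(c);save(s['img'],c+'0.png');P=cloud(s);np.savez(c+'0.npz',P=P,img=s['img'],K=s['K'],E=s['extrinsics'])
    print(c,np.round(s['extrinsics'],2).tolist(),np.round(s['K'],1).tolist())
    for n in names:
        pp=pinpoint(c,n)[:1];m=masks_of(c,n)[:1]
        r=''
        if pp: r+=' pp %.2f %s w(z0)%s'%(pp[0]['confidence'],np.round(pp[0]['xy']),np.round(onz(s,pp[0]['xy'],43 if n=='pan' else 8)))
        if m:
            g=m[0]['region']&(s['z_map']>0);q=P[g]
            if len(q): 
                zt=np.percentile(q[:,2],98);t=q[q[:,2]>zt-4]
                r+=' m %.2f n%d ztop %.0f topmid %s lo %s hi %s'%(m[0]['confidence'],len(q),zt,np.round((t.min(0)+t.max(0))/2),np.round(np.percentile(q,1,axis=0)),np.round(np.percentile(q,99,axis=0)))
        print(n,r)
E
```

```text
pics
0.0 18.700000000000003 [[ 9.21511923e-01  3.88349986e-01 -2.53133316e-04]
 [ 3.88349965e-01 -9.21511005e-01  1.33146490e-03]
 [ 2.83809238e-04 -1.32526509e-03 -9.99999082e-01]]
scene [[-0.83, 0.42, -0.38, 48.95], [-0.56, -0.6, 0.57, 764.98], [0.01, 0.68, 0.73, 1037.04], [0.0, 0.0, 0.0, 1.0]] [[540.2, 0.0, 321.5], [0.0, 540.2, 241.2], [0.0, 0.0, 1.0]]
blue_bottle  pp 0.87 [381. 193.] w(z0)[ 548. -292.    8.] m 0.84 n1014 ztop 144 topmid [ 551. -291.  144.] lo [ 519. -316.   11.] hi [ 584. -257.  145.]
black_bottle  pp 0.56 [370. 172.] w(z0)[ 623. -357.    8.] m 0.63 n314 ztop 129 topmid [ 609. -347.  129.] lo [ 593. -361.   54.] hi [ 631. -316.  130.]
red_bottle  pp 0.58 [354. 196.] w(z0)[ 606. -236.    8.] m 0.52 n290 ztop 111 topmid [ 606. -231.  110.] lo [ 580. -251.   55.] hi [ 630. -211.  112.]
small_bottle  pp 0.60 [363. 186.] w(z0)[ 605. -288.    8.] m 0.62 n127 ztop 75 topmid [ 600. -273.   88.] lo [ 580. -304.   12.] hi [ 619. -242.   79.]
caddy  pp 0.57 [372. 187.] w(z0)[ 583. -300.    8.] m 0.98 n525 ztop 25 topmid [ 520. -297.   48.] lo [ 513. -392.    1.] hi [ 587. -
[... 1346 characters left out ...]
i [ 634. -276.   92.]
caddy  pp 0.96 [440. 231.] w(z0)[ 585. -296.    8.] m 0.84 n2640 ztop 18 topmid [ 582. -295.   58.] lo [ 513. -393.    2.] hi [ 649. -197.   25.]
mat  pp 0.89 [450. 294.] w(z0)[ 448. -314.    8.] m 0.97 n4595 ztop 12 topmid [ 446. -309.   12.] lo [ 401. -425.    1.] hi [ 492. -191.   12.]
pan  pp 0.83 [186. 287.] w(z0)[464. 247.  43.] m 0.66 n2919 ztop 47 topmid [448. 250.  47.] lo [385. 192.  12.] hi [502. 306.  48.]
glass_beaker  pp 0.79 [389. 173.] w(z0)[ 716. -189.    8.] m 0.95 n605 ztop 68 topmid [ 713. -183.   72.] lo [ 689. -209.   -1.] hi [ 738. -160.   69.]
parts_dish  m 0.97 n759 ztop 15 topmid [ 713. -299.   16.] lo [ 680. -331.   -1.] hi [ 745. -267.   17.]
```

View pics/top0.png

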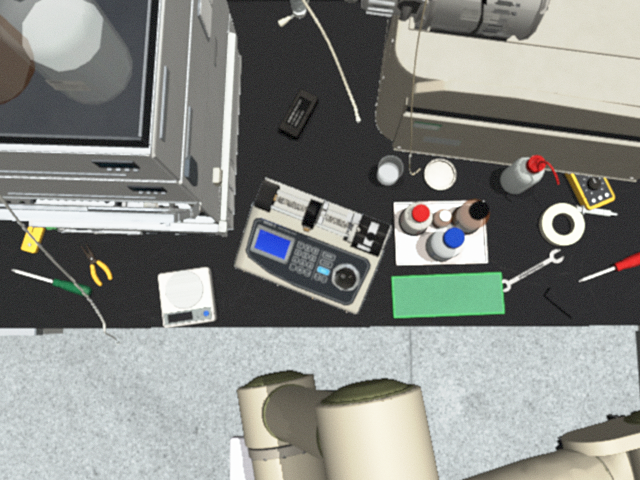

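View pics/scene0.png

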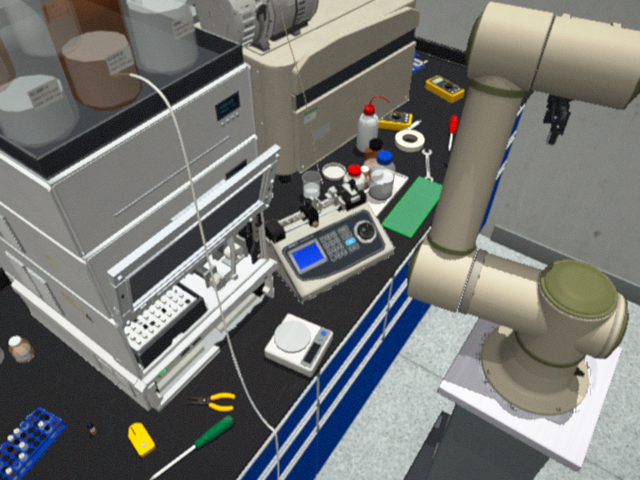

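```bash
python3 - <<'E'
from h import *
T=np.load('top0.npz');S=np.load('scene0.npz')
def circ(P,c,zlo,zhi,R):
    q=P.reshape(-1,3);g=(np.hypot(q[:,0]-c[0],q[:,1]-c[1])<R)&(q[:,2]>zlo)&(q[:,2]<zhi)
    q=q[g];return len(q),(np.round((np.percentile(q,2,axis=0)+np.percentile(q,98,axis=0))/2,1).tolist(),np.round(q.mean(0),1).tolist()) if len(q) else None
for n,c,z,R in [('blue',(551,-294),(139,155),25),('black',(609,-351),(124,140),25),('red',(606,-236),(106,120),25),('small',(605,-293),(60,90),20)]:
    for nm,D in (('top',T),('scene',S)): print(n,nm,circ(D['P'],c,*z,R))
# colour: mat green, pan
for nm,D in (('top',T),('scene',S)):
    hsv=cv2.cvtColor(D['img'],cv2.COLOR_RGB2HSV);P=D['P']
    g=(hsv[...,0]>40)&(hsv[...,0]<90)&(hsv[...,1]>70)&(P[...,0]>380)&(P[...,0]<520)&(P[...,1]<-150)&(P[...,1]>-450)&(P[...,2]<20)
    q=P[g];print('mat',len(q),np.median(q[:,2]),[np.round(v).tolist() for v in cv2.minAreaRect(q[:,:2].astype(np.float32))[:2]],cv2.minAreaRect(q[:,:2].astype(np.float32))[2])
    q=P.reshape(-1,3)
    b=q[(np.hypot(q[:,0]-455,q[:,1]-252)<85)&(q[:,2]>25)&(q[:,2]<60)];print('balance',np.histogram(b[:,2],bins=range(25,61,2)))
    b=b[b[:,2]>42.5];print(np.round(np.percentile(b,[1,50,99],axis=0)))
    # obstacles: height grid, 40mm cells, max
    H={}
    xs=range(250,800,50);ys=range(400,-500,-50)
    print('     ',*ys)
    for x in xs: print(x,[int(np.percentile(k,97)) if len(k:=q[(abs(q[:,0]-x)<25)&(abs(q[:,1]-y)<25),2]) else -1 for y in ys])
E
```

```text
blue top (323, ([551.9, -295.8, 143.4], [552.0, -295.9, 143.2]))
blue scene (113, ([551.8, -291.1, 143.1], [551.8, -290.7, 142.4]))
black top (268, ([610.7, -351.1, 128.3], [609.8, -351.2, 127.9]))
black scene (80, ([609.5, -348.3, 127.6], [610.5, -347.7, 127.2]))
red top (194, ([607.6, -237.6, 109.7], [607.3, -237.8, 108.9]))
red scene (65, ([606.6, -232.0, 109.3], [607.4, -233.3, 108.6]))
small top (106, ([608.4, -294.2, 67.9], [608.3, -294.4, 69.2]))
small scene (45, ([609.4, -290.3, 66.8], [607.4, -289.8, 67.4]))
mat 4936 6.503499529589135 [[448.0, -311.0], [96.0, 247.0]] 1.9731868505477905
balance (array([ 18,  55, 104, 265, 426, 432, 341, 325, 334, 325, 172,  46,   6,
         0,   0,   0,   0]), array([25, 27, 29, 31, 33, 35, 37, 39, 41, 43, 45, 47, 49, 51, 53, 55, 57,
       59]))
[[415. 215.  43.]
 [458. 254.  44.]
 [495. 289.  49.]]
      400 350 300 250 200 150 100 50 0 -50 -100 -150 -200 -250 -300 -350 -400 -450
250 [-788, -790, -789, -789, -787, -789, 264, 384, 542, 676, 680, 671, -789, -790, 545, 550, 553, 521]
300 [-790, -788, -790, -789, -788, -789, 263, 306, 504, 677
[... 1466 characters left out ...]
, -792, -791, -792, -792, -790, -790, -791, -792, -789]
400 [2, 2, 37, 39, 37, 2, 1, 2, 2, 2, 32, 2, 7, 7, 7, 8, 8, -572]
450 [227, 3, 45, 46, 44, 3, 3, 36, 47, 69, 75, 66, 9, 9, 9, 9, 10, 5]
500 [465, 3, 43, 46, 40, 37, 50, 62, 70, 83, 92, 117, 13, 27, 100, 13, 11, 6]
550 [488, 610, 468, 468, 467, 131, 78, 87, 99, 112, 162, 166, 9, 130, 144, 11, 13, 4]
600 [629, 633, 629, 628, 629, 629, 123, 119, 158, 145, 137, 135, 109, 110, 101, 129, -1, 4]
650 [754, 748, 716, 713, 694, 634, 129, 129, 129, 136, -1, -1, 81, 105, 89, 126, 2, 108]
700 [753, 148, 715, 161, 626, 634, -1, -1, -1, 5, 4, 65, 95, 12, 11, 11, 380, 382]
750 [-1, -1, -1, -1, -1, -1, -1, -1, 5, 4, 3, 439, 384, 394, 397, 397, 393, 391]
```

The top view shows the tray with red bottle back-left (414,217), small bottle (443,217), black back-right (475,214) and blue in front (450,241). The mat is in front of the tray (448,294) and the balance is at (185,292). The scene view agrees, and shows the instrument's door frame over x>500 mm behind the balance. I'll square the tool up and move above the tray to measure with the wrist camera.

```bash
echo '[[[0,0,0],[0,0,5.71]],[[0,0,0],[0,0,5.71]],[[0,0,0],[0,0,5.71]],[[0,0,0],[0,0,5.71]],[[34,-18,-6],[0,0,0]]]' > next.json && python3 -m jog next.json 1.0
echo '[[[34,-19,-6],[0,0,0]],[[34,-19,-6],[0,0,0]],[[34,-19,-6],[0,0,0]],[[34,-19,-6],[0,0,0]],[[34,-19,-6],[0,0,0]]]' > next.json && python3 -m jog next.json
echo '[[[34,-19,0],[0,0,0]],[[34,-19,0],[0,0,0]],[[34,-19,0],[0,0,0]],[[36,-19,0],[0,0,0]],[[0,0,0],[0,0,0]]]' > next.json && python3 -m jog next.json
cat >> h.py <<'E'
def wrist():
    o=sensors.observe();s=snapshot('wrist');M=np.array(s['mount']);T=np.eye(4);T[:3,:3]=o['ee_rot'];T[:3,3]=o['position'];s['W']=T@M;return s
def wpts(s,uv,z):
    K=s['K'];x=(uv[...,0]-K[0][2]);y=(uv[...,1]-K[1][2]);r=np.hypot(x,y);th=r/K[0][0]
    t=np.tan(th)/np.maximum(r,1e-9);p=np.stack([x*t*z,-y*t*z,-z*np.ones_like(x)],-1)
    return p@s['W'][:3,:3].T+s['W'][:3,3]
def wcloud(s):
    v,u=np.indices(s['z_map'].shape);return wpts(s,np.stack([u,v],-1).astype(float),s['z_map'])
def wproj(s,P):
    c=(np.asarray(P)-s['W'][:3,3])@s['W'][:3,:3];x,y,z=c[...,0],-c[...,1],-c[...,2];rr=np.hypot(x,y);r=np.arctan2(rr,z)*s['K'][0][0]/rr
    return np.stack([s['K'][0][2]+x*r,s['K'][1][2]+y*r],-1)
def topc(P,c,zlo,zhi,R):
    q=P.reshape(-1,3);q=q[(np.hypot(q[:,0]-c[0],q[:,1]-c[1])<R)&(q[:,2]>zlo)&(q[:,2]<zhi)]
    if len(q)<10: return None
    (cx,cy),r=cv2.minEnclosingCircle(q[:,:2].astype(np.float32));return len(q),np.round([np.median(q[:,2]),cx,cy,r,*(np.percentile(q[:,:2],2,axis=0)+np.percentile(q[:,:2],98,axis=0))/2],1).tolist()
E
python3 - <<'E'
from h import *
s=wrist();o=sensors.observe();print(o['position'],o['q'],o['ee_rot'][0]);print(np.round(s['mount'],2).tolist(),np.round(s['K'],1).tolist())
save(s['img'],'w0.png');P=wcloud(s);np.savez('w0.npz',P=P,img=s['img'])
for n,c,z,R in [('blue',(552,-294),(139,155),26),('black',(609,-350),(124,140),26),('red',(606,-235),(104,120),24),('small',(605,-292),(63,90),18)]: print(n,topc(P,c,*z,R))
for n in ['blue_bottle','black_bottle','red_bottle','small_bottle','caddy','mat']:
    p=pinpoint('wrist',n)[:1]
    if p:
        d=wpts(s,np.array(p[0]['xy']),1.)-s['W'][:3,3];print(n,p[0]['confidence'],np.round(p[0]['xy']),np.round(s['W'][:3,3]+d*(8-s['W'][2,3])/d[2],1))
E
```

```text
time_s: 2.32
position: [234.6, -467.6, 236.2]
ee_rot: [[1.0, -0.011, -0.002], [-0.011, -1.0, 0.001], [-0.002, -0.001, -1.0]]
wrist_force: [0.3, -0.7, 0.3]
gripper_width: 1.004
grip_force: 0.0
time_s: 2.73
position: [409.3, -369.5, 267.7]
ee_rot: [[1.0, 0.0, 0.0], [0.0, -1.0, -0.0], [0.0, 0.0, -1.0]]
wrist_force: [-0.0, -0.2, -0.4]
gripper_width: 1.001
grip_force: 0.0
time_s: 3.15
position: [550.2, -290.7, 266.4]
ee_rot: [[1.0, 0.006, 0.001], [0.006, -1.0, 0.002], [0.001, -0.002, -1.0]]
wrist_force: [-0.5, -0.1, -0.5]
gripper_width: 0.997
grip_force: 0.0
[ 547.96554472 -292.58674877  266.38316932] [-3.88987531e+01  2.94524428e+01  6.38444036e+01  1.91533536e-02
  8.67525721e+01  5.08435402e+01] [ 9.99989865e-01  4.47854989e-03 -4.61677800e-04]
[[-0.0, 0.96, 0.3, 76.79], [1.0, 0.0, 0.0, 0.33], [0.0, 0.3, -0.96, -142.58], [0.0, 0.0, 0.0, 1.0]] [[371.6, 0.0, 318.6], [0.0, 371.6, 240.9], [0.0, 0.0, 1.0]]
blue (2267, [142.4, 555.2, -295.1, 21.0, 555.7, -295.0])
black (1797, [127.5, 612.6, -350.9, 19.3, 613.2, -350.5])
red (1478, [107.5, 611.0, -237.0, 18.5, 611.0, -237.2])
small (542, [69.6, 605.1, -291.7, 17.9, 605.2, -294.2])
blue_bottle 0.6 [325. 193.] [ 558.  -297.1    8. ]
black_bottle 0.93 [374. 145.] [ 610.8 -350.     8. ]
red_bottle 0.95 [268. 146.] [ 609.1 -236.2    8. ]
small_bottle 0.7 [318. 144.] [ 611.  -289.3    8. ]
caddy 0.64 [321. 167.] [ 586.5 -293.     8. ]
mat 0.78 [332. 283.] [ 451.5 -307.     8. ]
```

View pics/w0.png

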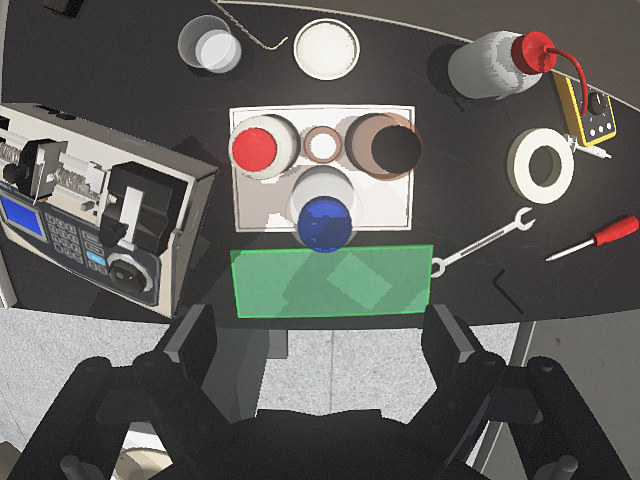

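Wrist view: red cap (255,149), small (322,145), black (402,149), blue (326,223), mat below (332,280). The arm was still settling, so I'll measure again at rest.

```bash
cat > m.py <<'E'
from h import *
s=wrist();o=sensors.observe();print(np.round(o['position'],1),np.round(o['q']),np.round(o['ee_rot'][0],4))
P=wcloud(s)
for n,c,z,R in [('blue',(552,-294),(139,155),26),('black',(609,-350),(124,140),26),('red',(606,-235),(104,120),24),('small',(609,-292),(67,90),15)]: print(n,topc(P,c,*z,R))
hsv=cv2.cvtColor(s['img'],cv2.COLOR_RGB2HSV)
g=(hsv[...,0]>40)&(hsv[...,0]<90)&(hsv[...,1]>70)&(P[...,0]>380)&(P[...,0]<520)&(P[...,1]<-150)&(P[...,1]>-450)&(P[...,2]<20)
q=P[g];print('mat z',np.median(q[:,2]),cv2.minAreaRect(q[:,:2].astype(np.float32)))
g=(hsv[...,1]<60)&(hsv[...,2]>120)&(P[...,0]>500)&(P[...,0]<665)&(P[...,1]<-185)&(P[...,1]>-405)&(P[...,2]<22)&(P[...,2]>5)
q=P[g];print('caddy z',np.median(q[:,2]),cv2.minAreaRect(q[:,:2].astype(np.float32)))
E
echo '[[[0,0,0],[0,0,0]],[[0,0,0],[0,0,0]]]' > next.json && python3 -m jog next.json; python3 m.py
echo '[[[-10,25,0],[0,0,0]],[[-10,25,0],[0,0,0]],[[0,0,0],[0,0,0]],[[0,0,0],[0,0,0]],[[0,0,0],[0,0,0]]]' > next.json && python3 -m jog next.json; python3 m.py
```

```text
time_s: 3.67
position: [545.4, -295.2, 267.5]
ee_rot: [[1.0, -0.001, 0.0], [-0.001, -1.0, -0.0], [0.0, 0.0, -1.0]]
wrist_force: [0.4, -0.0, -0.2]
gripper_width: 1.002
grip_force: 0.0
[ 545.5 -295.1  267.5] [-39.  29.  64.  -0.  87.  51.] [ 1.e+00 -6.e-04  1.e-04]
blue (2265, [142.4, 555.3, -294.9, 21.2, 555.3, -295.0])
black (1797, [127.5, 613.0, -350.9, 19.1, 613.0, -350.5])
red (1462, [107.6, 610.8, -236.8, 18.7, 610.8, -237.0])
small (499, [69.6, 612.2, -293.7, 12.0, 612.2, -293.6])
mat z 5.972377086381499 ((447.9969787597656, -307.4633483886719), (94.22797393798828, 243.7154083251953), 1.987962245941162)
caddy z 8.17632805931521 ((585.1572265625, -294.6493835449219), (138.25611877441406, 198.5491485595703), 1.0457453727722168)
time_s: 4.13
position: [525.9, -344.4, 267.3]
ee_rot: [[1.0, -0.0, 0.0], [-0.0, -1.0, 0.0], [0.0, -0.0, -1.0]]
wrist_force: [-0.5, -0.1, -1.3]
gripper_width: 1.0
grip_force: 0.0
[ 526.1 -344.1  267.4] [-44.  30.  62.   0.  87.  46.] [1.e+00 7.e-04 2.e-04]
blue (2293, [142.5, 555.1, -295.1, 21.0, 555.3, -295.3])
black (1881, [127.6, 613.2, -350.9, 19.1, 613.1, -350.9])
red (1363, [107.5, 611.0, -236.6, 18.9, 611.0, -237.6])
small (486, [69.6, 611.4, -293.8, 11.9, 611.9, -294.1])
mat z 6.017972989508678 ((448.0855407714844, -307.036376953125), (94.32360076904297, 243.63534545898438), 2.0776710510253906)
caddy z 8.234279894052008 ((584.814453125, -294.4107666015625), (138.3542022705078, 198.1133270263672), 0.7450408935546875)
```

Two wrist positions agree to 0.5 mm, and the heights (142.5, 127.5 and 107.5 mm) match the stated sizes plus the 8 mm floor. Next I go over blue, with the fingers along y.

```bash
echo '[[[14,-25,0],[0,0,0]],[[14,-25,0],[0,0,0]],[[0,0,35],[0,0,0]],[[0,0,40],[0,0,0]],[[0,0,40],[0,0,0]]]' > next.json && python3 -m jog next.json 1.0 |head -2
echo '[[[0,0,25],[0,0,0]],[[0,0,20],[0,0,0]],[[0,0,20],[0,0,0]],[[0,0,12],[0,0,0]],[[0,0,0],[0,0,0]]]' > next.json && python3 -m jog next.json
python3 - <<'E'
from h import *
s=wrist();save(s['img'],'w1.png');print(sensors.observe()['position'])
E
```

```text
time_s: 4.6
position: [554.6, -293.3, 151.7]
time_s: 5.02
position: [553.1, -293.3, 72.9]
ee_rot: [[1.0, 0.001, -0.003], [0.001, -1.0, 0.003], [-0.003, -0.003, -1.0]]
wrist_force: [0.2, 0.0, 0.7]
gripper_width: 1.001
grip_force: 0.0
[ 553.80467487 -294.01626889   74.82978848]
```

View pics/w1.png

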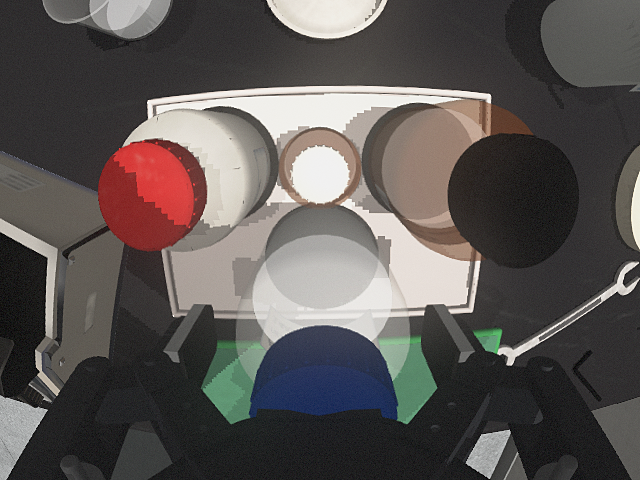

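Blue sits centred between the fingers (inner faces at x≈205 and 430, bottle at 320). I'll grip it.

```bash
echo '[[[0,0,0],[0,0,0]],[[0,0,0],[0,0,0]],[[0,0,0],[0,0,0]],[[0,0,0],[0,0,0]],[[0,0,0],[0,0,0]]]' > next.json && python3 -m jog next.json 0.0 40
echo '[[[0,0,0],[0,0,0]],[[0,0,0],[0,0,0]],[[0,0,-5],[0,0,0]],[[0,0,-10],[0,0,0]],[[0,0,-10],[0,0,0]]]' > next.json && python3 -m jog next.json
```

```text
time_s: 5.48
position: [554.6, -295.3, 77.3]
ee_rot: [[1.0, 0.0, 0.003], [0.0, -1.0, -0.002], [0.003, 0.002, -1.0]]
wrist_force: [0.5, -0.4, 6.1]
gripper_width: 0.759
grip_force: 44.9
time_s: 5.9
position: [553.6, -294.6, 101.0]
ee_rot: [[1.0, 0.0, -0.001], [0.0, -1.0, 0.001], [-0.001, -0.001, -1.0]]
wrist_force: [-0.5, 0.9, -2.3]
gripper_width: 0.762
grip_force: 45.4
```

Blue is gripped and lifted (−2.3 N on the wrist). Next it goes to the middle of the mat.

```bash
echo '[[[-10,1,-4],[0,0,0]],[[-20,3,0],[0,0,0]],[[-24,3,0],[0,0,0]],[[-24,3,0],[0,0,0]],[[-18,3,0],[0,0,0]]]' > next.json && python3 -m jog next.json | head -2
echo '[[[-10,2,0],[0,0,0]],[[0,0,0],[0,0,0]],[[0,0,10],[0,0,0]],[[0,0,10],[0,0,0]],[[0,0,0],[0,0,0]]]' > next.json && python3 -m jog next.json
echo '[[[0,0,4],[0,0,0]],[[0,0,3],[0,0,0]],[[0,0,2],[0,0,0]],[[0,0,1],[0,0,0]],[[0,0,0],[0,0,0]]]' > next.json && python3 -m jog next.json
python3 - <<'E'
from h import *
o=sensors.observe();print(o['position'],o['wrist_force'],o['gripper_width'])
s=snapshot('top');P=cloud(s);print('blue',topc(P,(446,-309),120,170,26))
E
```

```text
time_s: 6.32
position: [456.4, -307.8, 105.2]
time_s: 6.73
position: [447.7, -308.7, 81.7]
ee_rot: [[1.0, 0.001, -0.003], [0.001, -1.0, 0.003], [-0.003, -0.003, -1.0]]
wrist_force: [-0.3, 0.8, -3.3]
gripper_width: 0.757
grip_force: 45.5
time_s: 7.15
position: [448.1, -309.6, 75.3]
ee_rot: [[1.0, 0.001, 0.0], [0.001, -1.0, -0.0], [0.0, 0.0, -1.0]]
wrist_force: [-4.4, 3.1, 8.3]
gripper_width: 0.754
grip_force: 46.7
[ 448.05023765 -309.64837321   75.32839249] [-4.37263302  3.10664972  8.26935874] 0.754096640469136
blue None
```

It made contact at about TCP z 75, so I'll release and rise.

```bash
echo '[[[0,0,-1],[0,0,0]],[[0,0,0],[0,0,0]],[[0,0,0],[0,0,0]],[[0,0,0],[0,0,0]],[[0,0,0],[0,0,0]]]' > next.json && python3 -m jog next.json 1.0
echo '[[[0,0,-20],[0,0,0]],[[0,0,-30],[0,0,0]],[[0,0,-40],[0,0,0]],[[0,0,-40],[0,0,0]],[[0,0,-40],[0,0,0]]]' > next.json && python3 -m jog next.json
python3 - <<'E'
from h import *
print(sensors.observe()['position'])
s=wrist();P=wcloud(s);print('blue',topc(P,(448,-309),130,170,26))
s=snapshot('top');P=cloud(s);print('blue',topc(P,(446,-309),130,170,26))
E
```

```text
time_s: 7.62
position: [447.9, -309.8, 75.3]
ee_rot: [[1.0, 0.0, 0.0], [0.0, -1.0, -0.0], [0.0, 0.0, -1.0]]
wrist_force: [0.6, -1.0, 0.3]
gripper_width: 0.999
grip_force: 0.0
time_s: 8.03
position: [447.6, -309.5, 247.2]
ee_rot: [[1.0, 0.0, -0.0], [0.0, -1.0, 0.0], [-0.0, -0.0, -1.0]]
wrist_force: [0.7, -0.9, 0.7]
gripper_width: 1.002
grip_force: 0.0
[ 447.55247854 -309.45113709  247.18472205]
blue (2615, [140.4, 448.5, -309.4, 21.2, 449.3, -309.2])
blue None
```

```bash
echo '[[[0,0,0],[0,0,-7]],[[0,0,0],[0,0,-7]],[[0,0,0],[0,0,-7]],[[0,0,0],[0,0,-7]],[[0,0,0],[0,0,-7]]]' > next.json && python3 -m jog next.json | head -1
echo '[[[0,0,0],[0,0,-7]],[[0,0,0],[0,0,-7]],[[0,0,0],[0,0,-7]],[[0,0,0],[0,0,-7]],[[0,0,0],[0,0,-7]]]' > next.json && python3 -m jog next.json | head -1
echo '[[[0,0,0],[0,0,-7]],[[0,0,0],[0,0,-7]],[[0,0,0],[0,0,-6]],[[14,32,0],[0,0,0]],[[14,32,0],[0,0,0]]]' > next.json && python3 -m jog next.json
echo '[[[14,32,0],[0,0,0]],[[14,32,0],[0,0,0]],[[14,32,0],[0,0,0]],[[3,2,0],[0,0,0]],[[0,0,0],[0,0,0]]]' > next.json && python3 -m jog next.json
python3 - <<'E'
from h import *
o=sensors.observe();print(o['position'],o['q'],o['ee_rot'][0])
s=wrist();P=wcloud(s);save(s['img'],'w2.png')
for n,c,z,R in [('blue',(448,-309),(137,155),26),('black',(609,-350),(124,140),26),('red',(608,-236),(104,120),24),('small',(609,-292),(67,90),15)]: print(n,topc(P,c,*z,R))
E
```

```text
time_s: 8.55
time_s: 8.97
time_s: 9.38
position: [512.0, -282.1, 245.1]
ee_rot: [[0.002, 1.0, -0.0], [1.0, -0.002, -0.0], [-0.0, -0.0, -1.0]]
wrist_force: [0.9, -0.6, 1.0]
gripper_width: 1.001
grip_force: 0.0
time_s: 9.8
position: [610.7, -235.5, 243.7]
ee_rot: [[-0.003, 1.0, -0.001], [1.0, 0.003, 0.001], [0.001, -0.001, -1.0]]
wrist_force: [-0.9, -0.3, -0.8]
gripper_width: 0.998
grip_force: 0.0
[ 610.73147264 -235.45702513  243.74131433] [-3.13186405e+01  3.47447803e+01  5.87128914e+01  1.77708886e-03
  8.66391620e+01 -3.14669274e+01] [-0.0025856   0.99999564 -0.00142771]
blue (1326, [140.3, 448.0, -308.7, 21.1, 448.9, -308.1])
black (1208, [127.4, 612.8, -350.9, 19.2, 612.6, -349.7])
red (1632, [107.5, 610.8, -236.6, 18.7, 610.8, -236.3])
small (465, [69.6, 611.4, -293.1, 12.0, 611.5, -292.9])
```

The red reading is unchanged under the 90° turn, so the wrist camera is unbiased. I'll lower onto red, fingers along x.

```bash
echo '[[[0,0,35],[0,0,0]],[[0,0,40],[0,0,0]],[[0,0,40],[0,0,0]],[[0,0,30],[0,0,0]],[[0,0,25],[0,0,0]]]' > next.json && python3 -m jog next.json | head -2
echo '[[[-1,1,15],[0,0,0]],[[0,0,12],[0,0,0]],[[0,0,0],[0,0,0]],[[0,0,0],[0,0,0]],[[0,0,0],[0,0,0]]]' > next.json && python3 -m jog next.json 
echo '[[[0,0,0],[0,0,0]],[[0,0,0],[0,0,0]],[[0,0,0],[0,0,0]],[[0,0,0],[0,0,0]],[[0,0,0],[0,0,0]]]' > next.json && python3 -m jog next.json 0.0 40
echo '[[[0,0,0],[0,0,0]],[[0,0,-5],[0,0,0]],[[0,0,-10],[0,0,0]],[[0,0,-10],[0,0,0]],[[0,0,0],[0,0,0]]]' > next.json && python3 -m jog next.json
```

```text
time_s: 10.27
position: [607.7, -237.4, 72.9]
time_s: 10.68
position: [611.2, -238.4, 49.9]
ee_rot: [[0.0, 1.0, 0.002], [1.0, -0.0, -0.001], [-0.001, 0.002, -1.0]]
wrist_force: [0.4, 0.5, 0.8]
gripper_width: 1.002
grip_force: 0.0
time_s: 11.1
position: [611.2, -238.0, 49.7]
ee_rot: [[-0.0, 1.0, 0.001], [1.0, 0.0, -0.001], [-0.001, 0.001, -1.0]]
wrist_force: [-1.9, 1.4, 5.3]
gripper_width: 0.677
grip_force: 43.0
time_s: 11.52
position: [611.9, -238.3, 76.3]
ee_rot: [[-0.0, 1.0, 0.004], [1.0, 0.0, -0.002], [-0.002, 0.004, -1.0]]
wrist_force: [1.1, -0.0, -0.3]
gripper_width: 0.674
grip_force: 43.3
```

```bash
echo '[[[2,-12,-5],[0,0,0]],[[2,-24,0],[0,0,0]],[[2,-28,0],[0,0,0]],[[2,-28,0],[0,0,0]],[[2,-28,0],[0,0,0]]]' > next.json && python3 -m jog next.json | head -2
echo '[[[2,-24,0],[0,0,0]],[[0,-13,0],[0,0,0]],[[0,-6,5],[0,0,0]],[[0,0,10],[0,0,0]],[[0,0,8],[0,0,0]]]' > next.json && python3 -m jog next.json
echo '[[[0,0,0],[0,0,0]],[[0,0,3],[0,0,0]],[[0,0,2],[0,0,0]],[[0,0,1],[0,0,0]],[[0,0,0],[0,0,0]]]' > next.json && python3 -m jog next.json
```

```text
time_s: 11.93
position: [489.6, -227.4, 78.5]
time_s: 12.35
position: [448.3, -226.0, 54.5]
ee_rot: [[0.0, 1.0, 0.001], [1.0, -0.0, -0.0], [-0.0, 0.001, -1.0]]
wrist_force: [0.2, 0.1, -1.1]
gripper_width: 0.675
grip_force: 43.4
time_s: 12.77
position: [448.0, -225.7, 49.1]
ee_rot: [[-0.0, 1.0, -0.0], [1.0, 0.0, 0.0], [0.0, -0.0, -1.0]]
wrist_force: [0.1, 0.5, -1.7]
gripper_width: 0.673
grip_force: 43.4
```

```bash
echo '[[[0,0,1.5],[0,0,0]],[[0,0,1],[0,0,0]],[[0,0,0],[0,0,0]],[[0,0,0],[0,0,0]],[[0,0,0],[0,0,0]]]' > next.json && python3 -m jog next.json | grep -E 'pos|force'
echo '[[[0,0,0],[0,0,0]],[[0,0,0],[0,0,0]],[[0,0,0],[0,0,0]],[[0,0,0],[0,0,0]],[[0,0,0],[0,0,0]]]' > next.json && python3 -m jog next.json 1.0
echo '[[[0,0,-20],[0,0,0]],[[0,0,-30],[0,0,0]],[[0,0,-40],[0,0,0]],[[0,0,-40],[0,0,0]],[[0,0,-40],[0,0,0]]]' > next.json && python3 -m jog next.json | head -2
python3 - <<'E'
from h import *
s=wrist();P=wcloud(s)
for n,c,z,R in [('blue',(448,-309),(135,155),26),('black',(612,-350),(124,140),26),('red',(448,-226),(102,120),24),('small',(612,-293),(67,90),15)]: print(n,topc(P,c,*z,R))
E
```

```text
position: [448.1, -225.9, 47.6]
wrist_force: [-0.4, 2.6, 6.6]
grip_force: 44.2
time_s: 13.6
position: [447.8, -225.8, 46.7]
ee_rot: [[-0.0, 1.0, -0.0], [1.0, 0.0, -0.0], [-0.0, -0.0, -1.0]]
wrist_force: [-0.1, 0.3, 0.2]
gripper_width: 1.003
grip_force: 0.0
time_s: 14.02
position: [447.5, -225.5, 218.7]
blue (2133, [140.4, 447.9, -308.9, 21.3, 448.0, -307.7])
black (57, [126.5, 617.8, -335.8, 9.6, 616.9, -334.8])
red (1908, [105.5, 448.8, -224.4, 18.6, 449.1, -224.2])
small (381, [69.7, 611.5, -293.6, 12.1, 610.9, -293.5])
```

```bash
echo '[[[-21,27,0],[0,0,0]],[[-21,27,0],[0,0,0]],[[-21,28,0],[0,0,0]],[[-21,28,0],[0,0,0]],[[-21,28,0],[0,0,0]]]' > next.json && python3 -m jog next.json | head -2
echo '[[[-20,27,0],[0,0,0]],[[0,0,0],[0,0,0]],[[0,0,30],[0,0,0]],[[0,0,40],[0,0,0]],[[0,0,35],[0,0,0]]]' > next.json && python3 -m jog next.json | head -2
echo '[[[0,0,25],[0,0,0]],[[0,0,15],[0,0,0]],[[0,0,9],[0,0,0]],[[0,0,0],[0,0,0]],[[0,0,0],[0,0,0]]]' > next.json && python3 -m jog next.json 
echo '[[[0,0,0],[0,0,0]],[[0,0,0],[0,0,0]],[[0,0,0],[0,0,0]],[[0,0,0],[0,0,0]],[[0,0,0],[0,0,0]]]' > next.json && python3 -m jog next.json 0.0 40
echo '[[[0,0,0],[0,0,0]],[[0,0,-5],[0,0,0]],[[0,0,-10],[0,0,0]],[[0,0,-10],[0,0,0]],[[0,0,0],[0,0,0]]]' > next.json && python3 -m jog next.json
```

```text
time_s: 14.48
position: [586.9, -331.6, 216.3]
time_s: 14.9
position: [612.5, -350.5, 109.5]
time_s: 15.32
position: [613.0, -350.9, 63.4]
ee_rot: [[-0.0, 1.0, 0.001], [1.0, 0.0, -0.0], [-0.0, 0.001, -1.0]]
wrist_force: [-0.4, 0.4, 0.6]
gripper_width: 0.997
grip_force: 0.0
time_s: 15.73
position: [613.2, -351.3, 64.6]
ee_rot: [[-0.0, 1.0, 0.002], [1.0, 0.0, -0.002], [-0.002, 0.002, -1.0]]
wrist_force: [-1.8, -0.0, 6.6]
gripper_width: 0.681
grip_force: 42.8
time_s: 16.15
position: [613.8, -351.4, 90.8]
ee_rot: [[-0.0, 1.0, 0.003], [1.0, 0.0, -0.003], [-0.003, 0.003, -1.0]]
wrist_force: [-0.6, -0.4, -1.9]
gripper_width: 0.683
grip_force: 43.7
```

```bash
echo '[[[-4,-12,-5],[0,0,0]],[[-7,-24,0],[0,0,0]],[[-8,-28,0],[0,0,0]],[[-8,-28,0],[0,0,0]],[[-8,-28,0],[0,0,0]]]' > next.json && python3 -m jog next.json | head -2
echo '[[[-5,-24,0],[0,0,0]],[[0,-13,0],[0,0,0]],[[0,-8,5],[0,0,0]],[[0,0,10],[0,0,0]],[[0,0,9],[0,0,0]]]' > next.json && python3 -m jog next.json
echo '[[[0,0,3],[0,0,0]],[[0,0,2],[0,0,0]],[[0,0,2],[0,0,0]],[[0,0,1],[0,0,0]],[[0,0,0],[0,0,0]]]' > next.json && python3 -m jog next.json
```

```text
time_s: 16.57
position: [491.6, -385.8, 92.9]
time_s: 16.98
position: [448.2, -390.7, 68.0]
ee_rot: [[-0.0, 1.0, 0.0], [1.0, 0.0, -0.0], [-0.0, 0.0, -1.0]]
wrist_force: [-0.2, -0.4, -2.9]
gripper_width: 0.679
grip_force: 44.0
time_s: 17.4
position: [448.5, -390.9, 62.8]
ee_rot: [[-0.001, 1.0, 0.0], [1.0, 0.001, -0.001], [-0.001, 0.0, -1.0]]
wrist_force: [-6.4, 4.9, 14.5]
gripper_width: 0.679
grip_force: 45.6
```

```bash
echo '[[[0,0,-1.5],[0,0,0]],[[0,0,0],[0,0,0]],[[0,0,0],[0,0,0]]]' > next.json && python3 -m jog next.json | grep -E 'pos|force'
echo '[[[0,0,0],[0,0,0]],[[0,0,0],[0,0,0]],[[0,0,0],[0,0,0]],[[0,0,0],[0,0,0]],[[0,0,0],[0,0,0]]]' > next.json && python3 -m jog next.json 1.0 | grep -E 'pos|force'
echo '[[[0,0,-20],[0,0,0]],[[0,0,-30],[0,0,0]],[[0,0,-40],[0,0,0]],[[0,0,-40],[0,0,0]],[[0,0,-30],[0,0,0]]]' > next.json && python3 -m jog next.json | head -2
python3 - <<'E'
from h import *
s=wrist();P=wcloud(s);save(s['img'],'w3.png')
for n,c,z,R in [('blue',(448,-309),(135,155),26),('black',(448,-391),(120,140),26),('red',(448,-226),(102,120),24),('small',(612,-293),(67,90),15)]: print(n,topc(P,c,*z,R))
# obstacles near pan
for f in ('top0','scene0'):
    q=np.load(f+'.npz')['P'].reshape(-1,3);g=(q[:,1]>130)&(q[:,1]<420)&(q[:,2]>60)
    q=q[g]
    for y in range(150,420,30):
        k=q[abs(q[:,1]-y)<15];k=k[k[:,0]>380]
        print(f,y,[(int(np.percentile(k[m,0],1)),lo) for lo in (60,150,250,350,450,550) if (m:=(k[:,2]>lo)&(k[:,2]<lo+100)).sum()>3])
E
```

```text
position: [448.6, -390.9, 62.7]
wrist_force: [0.9, 0.8, 2.7]
grip_force: 44.4
position: [447.8, -390.8, 62.2]
wrist_force: [-0.2, 0.6, 0.2]
grip_force: 0.0
time_s: 18.48
position: [448.0, -391.0, 225.9]
blue (3454, [140.5, 448.0, -309.3, 21.2, 448.0, -309.5])
black (2248, [125.5, 449.3, -390.1, 19.3, 449.2, -389.6])
red (1272, [105.5, 449.4, -225.7, 18.4, 449.4, -231.5])
small (479, [69.8, 611.7, -294.0, 12.6, 611.2, -294.2])
top0 150 [(573, 60), (645, 150), (596, 250), (591, 350), (591, 450), (590, 550)]
top0 180 [(567, 60), (586, 150), (559, 250), (536, 350), (527, 450), (587, 550)]
top0 210 [(567, 60), (596, 150), (567, 250), (530, 350), (529, 450), (586, 550)]
top0 240 [(568, 60), (607, 150), (569, 250), (531, 350), (530, 450), (587, 550)]
top0 270 [(566, 60), (609, 150), (569, 250), (531, 350), (531, 450), (590, 550)]
top0 300 [(570, 60), (609, 150), (571, 250), (533, 350), (532, 450), (591, 550)]
top0 330 [(572, 60), (571, 250), (535, 350), (534, 450), (592, 550)]
top0 360 [(573, 60), (609, 150), (577, 250), (535, 350), (532, 450), (541, 550)]
top0 390 [(572, 60), (611, 150), (489, 250), (497, 350), (519, 450)]
scene0 150 [(562, 60)]
scene0 180 [(567, 60), (586, 150), (556, 250), (533, 350), (527, 450), (587, 550)]
scene0 210 [(567, 60), (592, 150), (555, 250), (531, 350), (530, 450), (586, 550)]
scene0 240 [(569, 60), (606, 150), (556, 250), (531, 350), (530, 450), (586, 550)]
scene0 270 [(565, 60), (606, 150), (557, 250), (532, 350), (532, 450), (590, 550)]
scene0 300 [(571, 60), (605, 150), (558, 250), (533, 350), (533, 450), (591, 550)]
scene0 330 [(572, 60), (559, 250), (534, 350), (534, 450), (592, 550)]
scene0 360 [(573, 60), (594, 150), (560, 250), (536, 350), (535, 450), (544, 550)]
scene0 390 [(573, 60), (595, 150), (495, 250), (498, 350), (520, 450), (594, 550)]
```

View pics/w3.png

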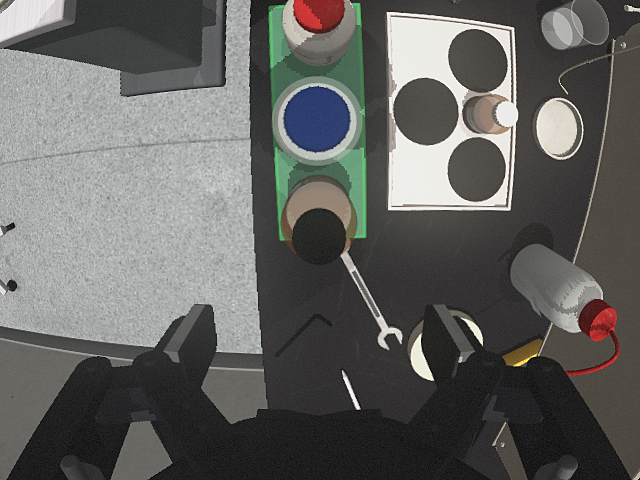

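All three tall bottles are upright on the mat: red (318,20), blue (317,120), black (318,215). The small bottle still stands in the tray (490,115). Next is the small one.

```bash
echo '[[[19,32,0],[0,0,0]],[[19,33,0],[0,0,0]],[[20,33,0],[0,0,0]],[[20,33,0],[0,0,0]],[[19,33,0],[0,0,0]]]' > next.json && python3 -m jog next.json 0.75 | head -2
echo '[[[0,0,0],[0,0,0]],[[0,0,40],[0,0,0]],[[0,0,40],[0,0,0]],[[0,0,40],[0,0,0]],[[0,0,35],[0,0,0]]]' > next.json && python3 -m jog next.json | head -2
echo '[[[0,0,25],[0,0,0]],[[0,0,15],[0,0,0]],[[0,0,10],[0,0,0]],[[0,0,4],[0,0,0]],[[0,0,0],[0,0,0]]]' > next.json && python3 -m jog next.json 
python3 - <<'E'
from h import *
print(sensors.observe()['position'],sensors.observe()['wrist_force'])
s=wrist();save(s['img'],'w4.png')
E
```

```text
time_s: 18.95
position: [613.2, -292.4, 222.0]
time_s: 19.37
position: [610.9, -293.4, 64.4]
time_s: 19.78
position: [611.7, -293.8, 12.9]
ee_rot: [[-0.0, 1.0, -0.0], [1.0, 0.0, 0.0], [0.0, -0.0, -1.0]]
wrist_force: [0.6, -0.8, 0.3]
gripper_width: 0.749
grip_force: 0.0
[ 611.66585682 -293.8143989    12.94029099] [ 0.56492828 -0.84309718  0.34315935]
```

View pics/w4.png

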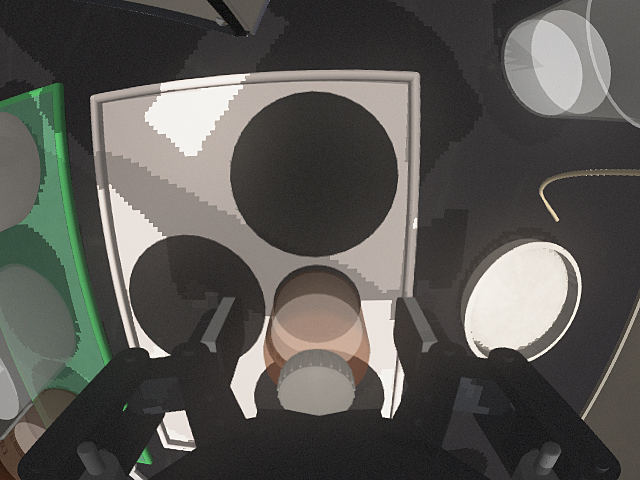

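The small bottle (320,330) is centred between the fingers, clear of the rim. Grip it.

```bash
echo '[[[0,0,0],[0,0,0]],[[0,0,0],[0,0,0]],[[0,0,0],[0,0,0]],[[0,0,0],[0,0,0]],[[0,0,0],[0,0,0]]]' > next.json && python3 -m jog next.json 0.0 25
echo '[[[0,0,0],[0,0,0]],[[0,0,-8],[0,0,0]],[[0,0,-16],[0,0,0]],[[0,0,-24],[0,0,0]],[[0,0,-30],[0,0,0]]]' > next.json && python3 -m jog next.json
echo '[[[0,0,-35],[0,0,0]],[[0,0,-35],[0,0,0]],[[0,0,-35],[0,0,0]],[[0,0,-20],[0,0,0]],[[0,0,0],[0,0,0]]]' > next.json && python3 -m jog next.json
python3 - <<'E'
from h import *
s=wrist();P=wcloud(s);o=sensors.observe();print(np.round(o['q'],1));p=o['position'];print(p,topc(P,(p[0],p[1]),p[2],p[2]+90,22))
E
```

```text
time_s: 20.25
position: [612.4, -294.1, 14.7]
ee_rot: [[-0.0, 1.0, 0.002], [1.0, 0.0, -0.001], [-0.001, 0.002, -1.0]]
wrist_force: [-0.4, 0.7, 6.4]
gripper_width: 0.426
grip_force: 25.4
time_s: 20.67
position: [610.9, -293.1, 90.9]
ee_rot: [[-0.0, 1.0, -0.003], [1.0, 0.0, 0.002], [0.002, -0.003, -1.0]]
wrist_force: [-0.3, 0.3, 0.1]
gripper_width: 0.424
grip_force: 25.3
time_s: 21.08
position: [612.9, -294.4, 222.5]
ee_rot: [[-0.0, 1.0, 0.007], [1.0, 0.0, -0.005], [-0.005, 0.007, -1.0]]
wrist_force: [-0.9, 0.1, 0.7]
gripper_width: 0.426
grip_force: 25.4
[-35.5  38.7  55.6  -0.   85.4 -35.5]
[ 612.28140774 -294.07742598  219.13137664] (18201, [264.9, 612.4, -293.9, 22.0, 612.9, -288.2])
```

```bash
echo '[[[12,-6,0],[0,0,0]],[[28,-14,0],[0,0,0]],[[34,-18,0],[0,0,0]],[[34,-18,0],[0,0,0]],[[36,-18,0],[0,0,0]]]' > next.json && python3 -m jog next.json | head -2
echo '[[[36,-18,0],[0,0,0]],[[36,-18,0],[0,0,0]],[[36,-18,0],[0,0,0]],[[36,-18,0],[0,0,0]],[[36,-18,0],[0,0,0]]]' > next.json && python3 -m jog next.json | head -2
echo '[[[36,-18,0],[0,0,0]],[[36,-16,0],[0,0,0]],[[36,-4,0],[0,0,0]],[[36,0,0],[0,0,0]],[[36,0,0],[0,0,0]]]' > next.json && python3 -m jog next.json | head -2
echo '[[[30,0,0],[0,0,0]],[[20,4,0],[0,0,0]],[[8,6,0],[0,0,0]],[[0,0,0],[0,0,0]],[[0,0,0],[0,0,0]]]' > next.json && python3 -m jog next.json
python3 - <<'E'
from h import *
import time
s=wrist();P=wcloud(s);save(s['img'],'w5.png');o=sensors.observe();print(np.round(o['q'],1),o['position'])
q=P.reshape(-1,3);q=q[(np.hypot(q[:,0]-460,q[:,1]-253)<46)&(q[:,2]>41)&(q[:,2]<46)]
print(len(q),np.median(q[:,2]),np.percentile(q[:,:2],[1,99],axis=0))
pp=pinpoint('wrist','pan')[:1]
if pp:
    d=wpts(s,np.array(pp[0]['xy']),1.)-s['W'][:3,3];print(pp,s['W'][:3,3]+d*(43-s['W'][2,3])/d[2])
for c in ('scene',):
    snapshot(c);s2=snapshot(c);save(s2['img'],'s5.png')
E
```

```text
time_s: 21.55
position: [535.9, -148.2, 214.6]
time_s: 21.97
position: [445.8, 31.8, 215.1]
time_s: 22.38
position: [408.4, 211.8, 215.4]
time_s: 22.8
position: [419.1, 267.9, 215.2]
ee_rot: [[-0.001, 1.0, -0.002], [1.0, 0.001, -0.001], [-0.001, -0.002, -1.0]]
wrist_force: [-0.2, -0.4, -0.1]
gripper_width: 0.425
grip_force: 25.3
[19.  15.3 91.8 -0.  73.  19. ] [419.16292818 267.58162082 215.47509968]
5943 42.97091937903696 [[423.65271512 217.75378123]
 [498.14102841 292.1710733 ]]
[{'xy': [367.5, 234.5], 'confidence': 0.94}] [463.13212596 251.42440689  43.        ]
```

View pics/w5.png

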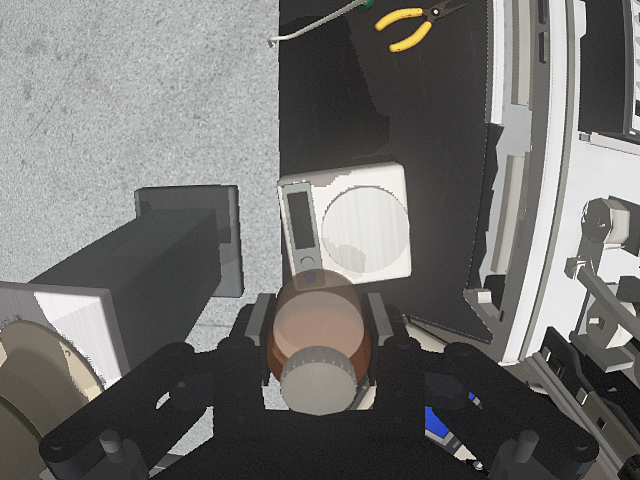

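View pics/s5.png

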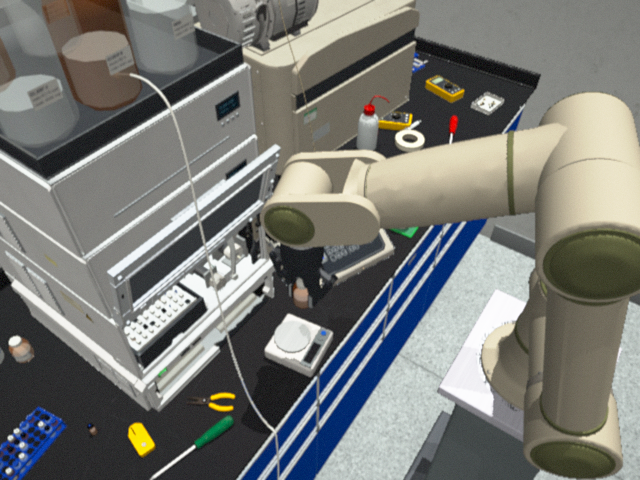

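In the wrist view the small bottle is upright in the grip, with the pan at (365,230). The scene view shows the wrist housing near the door frame, so I'll measure the clearance.

```bash
python3 - <<'E'
from h import *
for c in ('scene','top'):
    s=snapshot(c);P=cloud(s);P0=np.load(c+'0.npz')['P']
    g=(np.linalg.norm(P-P0,axis=-1)>30)&(P[...,1]>100)&(P[...,1]<400)&(P[...,2]>150)&(P[...,2]<700)
    q=P[g];print(c,sensors.observe()['position'])
    for lo in range(150,500,50):
        k=q[(q[:,2]>=lo)&(q[:,2]<lo+50)]
        if len(k)>5: print(lo,len(k),'x99 %.0f y %.0f..%.0f'%(np.percentile(k[:,0],99),*np.percentile(k[:,1],[1,99])), 'at', np.round(k[np.argsort(k[:,0])[int(len(k)*.99)]]))
for f in ('top0','scene0'):
    q=np.load(f+'.npz')['P'].reshape(-1,3)
    for y in (180,220,260,300,340):
        k=q[(abs(q[:,1]-y)<20)&(q[:,0]>380)]
        print(f,y,[(lo,int(np.percentile(k[m,0],1))) for lo in range(150,500,50) if (m:=(k[:,2]>lo)&(k[:,2]<lo+50)).sum()>3])
E
```

```text
scene [419.6340022  267.52765    216.28544989]
150 896 x99 60 y 125..299 at [596. 387. 159.]
200 4087 x99 438 y 106..297 at [438. 276. 233.]
250 3182 x99 470 y 180..287 at [470. 280. 285.]
300 2000 x99 482 y 243..301 at [482. 269. 319.]
350 2245 x99 439 y 247..306 at [439. 300. 361.]
400 1978 x99 432 y 250..335 at [432. 334. 441.]
450 5177 x99 466 y 209..339 at [466. 238. 496.]
top [419.68469931 267.65790438 216.36905617]
150 8 x99 919 y 157..378 at [920. 157. 179.]
200 107 x99 893 y 159..259 at [906. 158. 230.]
250 51 x99 886 y 158..255 at [890. 159. 288.]
300 63 x99 719 y 160..317 at [802. 157. 334.]
350 8 x99 861 y 153..335 at [862. 153. 374.]
400 133 x99 746 y 158..293 at [782. 158. 405.]
450 2559 x99 479 y 169..326 at [479. 224. 470.]
top0 180 [(150, 586), (200, 587), (250, 587), (300, 558), (350, 545), (400, 534), (450, 529)]
top0 220 [(150, 596), (250, 565), (300, 567), (350, 558), (400, 530), (450, 529)]
top0 260 [(150, 607), (200, 607), (250, 592), (300, 569), (350, 558), (400, 531), (450, 530)]
top0 300 [(150, 609), (250, 593), (300, 571), (350, 559), (400, 533), (450, 532)]
top0 340 [(150, 609), (250, 594), (300, 571), (350, 563), (400, 535), (450, 534)]
scene0 180 [(150, 586), (200, 587), (250, 586), (300, 555), (350, 543), (400, 533), (450, 527)]
scene0 220 [(150, 596), (200, 598), (250, 560), (300, 555), (350, 543), (400, 530), (450, 529)]
scene0 260 [(150, 606), (200, 608), (250, 562), (300, 556), (350, 553), (400, 531), (450, 531)]
scene0 300 [(150, 605), (200, 610), (300, 557), (350, 554), (400, 533), (450, 532)]
scene0 340 [(150, 595), (300, 559), (350, 556), (400, 534), (450, 534)]
```

The housing reaches about 60 mm ahead of the TCP. Low down the frame stands 25 mm or more clear of that, so I'll lower first and then go forward.

```bash
echo '[[[-5,0,15],[0,0,0]],[[-5,0,30],[0,0,0]],[[-4,0,35],[0,0,0]],[[0,0,35],[0,0,0]],[[0,0,22],[0,0,0]]]' > next.json && python3 -m jog next.json | head -2
echo '[[[0,0,13],[0,0,0]],[[0,0,0],[0,0,0]],[[0,10,0],[0,0,0]],[[0,15,0],[0,0,0]],[[0,10,0],[0,0,0]]]' > next.json && python3 -m jog next.json
echo '[[[0,5,0],[0,0,0]],[[0,0,0],[0,0,0]],[[0,0,0],[0,0,0]]]' > next.json && python3 -m jog next.json
python3 - <<'E'
from h import *
s=wrist();P=wcloud(s);o=sensors.observe();print(np.round(o['q'],1),o['position'])
q=P.reshape(-1,3);q=q[(np.hypot(q[:,0]-461,q[:,1]-254)<46)&(q[:,2]>41)&(q[:,2]<46)]
print(len(q),np.median(q[:,2]),np.percentile(q[:,:2],[1,99],axis=0))
pp=pinpoint('wrist','pan')[:1]
if pp:
    d=wpts(s,np.array(pp[0]['xy']),1.)-s['W'][:3,3];print(pp,s['W'][:3,3]+d*(43-s['W'][2,3])/d[2])
E
```

```text
time_s: 23.52
position: [418.5, 253.3, 76.6]
time_s: 23.93
position: [456.3, 254.2, 67.7]
ee_rot: [[0.0, 1.0, 0.002], [1.0, -0.0, 0.001], [0.001, 0.002, -1.0]]
wrist_force: [0.2, -0.2, -0.8]
gripper_width: 0.426
grip_force: 25.4
time_s: 24.18
position: [459.6, 254.2, 66.7]
ee_rot: [[0.0, 1.0, 0.0], [1.0, -0.0, 0.0], [0.0, 0.0, -1.0]]
wrist_force: [-0.6, 0.0, -1.6]
gripper_width: 0.422
grip_force: 25.4
[16.2 28.9 96.8  0.  54.3 16.1] [459.3043276  254.22070789  66.62493499]
10093 42.907136056205616 [[423.73699945 247.2932858 ]
 [499.06983637 292.90962232]]
```

Pan x is centred on 461 and its top is at 43 mm. Descend slowly.

```bash
echo '[[[0,0,5],[0,0,0]],[[0,1.5,4],[0,0,0]],[[0,0,3],[0,0,0]],[[0,0,2],[0,0,0]],[[0,0,0],[0,0,0]]]' > next.json && python3 -m jog next.json | grep -E 'pos|force'
echo '[[[0,0,1.5],[0,0,0]],[[0,0,0],[0,0,0]],[[0,0,0],[0,0,0]]]' > next.json && python3 -m jog next.json | grep -E 'pos|force'
echo '[[[0,0,1.5],[0,0,0]],[[0,0,0],[0,0,0]],[[0,0,0],[0,0,0]]]' > next.json && python3 -m jog next.json | grep -E 'pos|force'
```

```text
position: [460.9, 254.1, 51.6]
wrist_force: [0.5, 0.8, -0.7]
grip_force: 25.4
position: [461.2, 254.2, 50.8]
wrist_force: [0.2, -0.6, -0.6]
grip_force: 25.4
position: [461.4, 254.3, 49.7]
wrist_force: [-0.7, 0.6, 4.0]
grip_force: 25.9
```

```bash
echo '[[[0,0,-0.5],[0,0,0]],[[0,0,0],[0,0,0]],[[0,0,0],[0,0,0]],[[0,0,0],[0,0,0]],[[0,0,0],[0,0,0]]]' > next.json && python3 -m jog next.json 0.8 | grep -E 'pos|force'
echo '[[[0,0,0],[0,0,0]],[[0,0,-10],[0,0,0]],[[0,0,-20],[0,0,0]],[[0,0,-30],[0,0,0]],[[0,0,-20],[0,0,0]]]' > next.json && python3 -m jog next.json | grep -E 'pos|force'
echo '[[[0,-20,0],[0,0,0]],[[0,-20,0],[0,0,0]],[[0,0,-30],[0,0,0]],[[0,0,-40],[0,0,0]],[[0,0,-20],[0,0,0]]]' > next.json && python3 -m jog next.json | grep -E 'pos|force'
echo '[[[0,0,0],[0,0,0]],[[0,0,0],[0,0,0]]]' > next.json && python3 -m jog next.json | grep -E 'time|pos'
python3 - <<'E'
from h import *
s=wrist();P=wcloud(s);save(s['img'],'w6.png')
print('small',topc(P,(461,254),100,115,20))
for c in ('scene','top'):
    s=snapshot(c);P=cloud(s);print(c,topc(P,(459,253),98,118,20))
    for n,cc,z,R in [('blue',(447,-309),(135,155),26),('black',(447,-391),(120,140),26),('red',(447,-226),(100,120),24)]: print(n,topc(P,cc,*z,R))
E
```

```text
position: [461.2, 254.2, 49.7]
wrist_force: [-0.6, 0.4, 0.5]
grip_force: 0.0
position: [461.6, 254.4, 132.6]
wrist_force: [0.7, 0.4, 0.8]
grip_force: 0.0
position: [421.7, 254.6, 224.5]
wrist_force: [1.1, 1.3, -0.1]
grip_force: 0.0
time_s: 26.62
position: [421.4, 254.3, 221.0]
small (775, [104.5, 462.1, 254.4, 12.1, 461.8, 254.9])
scene (95, [104.2, 460.9, 256.3, 12.6, 460.1, 256.5])
blue None
black None
red None
top (114, [104.5, 460.1, 251.9, 12.3, 459.3, 252.5])
blue (361, [140.8, 445.7, -311.0, 21.2, 445.1, -310.0])
black (291, [126.4, 446.9, -391.2, 18.9, 447.1, -390.8])
red (263, [106.3, 446.5, -225.7, 18.3, 446.1, -225.6])
```

View pics/w6.png

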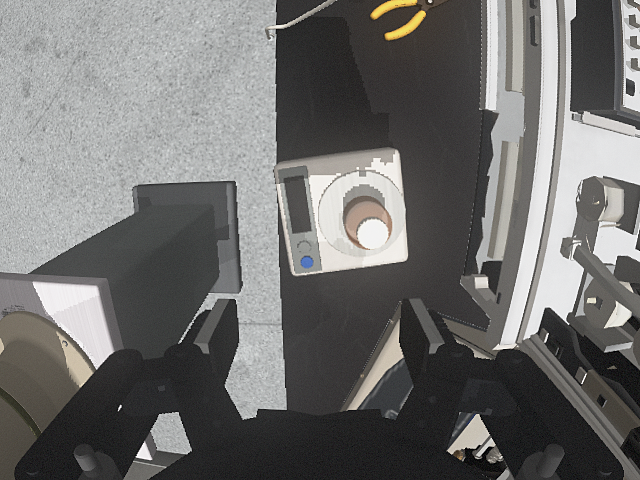

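The small bottle stands on the pan (366,215) near its centre, with its top at 104.5 mm as expected, and the tall ones are still on the mat. Next I go back for black.

```bash
echo '[[[-15,0,0],[0,0,0]],[[-30,0,0],[0,0,0]],[[-38,0,0],[0,0,0]],[[-38,0,0],[0,0,0]],[[-38,0,0],[0,0,0]]]' > next.json && python3 -m jog next.json 1.0 | head -2
echo '[[[-38,0,0],[0,0,0]],[[-38,2,0],[0,0,0]],[[-38,3,0],[0,0,0]],[[-38,4,0],[0,0,0]],[[-38,4,0],[0,0,0]]]' > next.json && python3 -m jog next.json | head -2
echo '[[[-38,4,0],[0,0,0]],[[-38,4,0],[0,0,0]],[[-38,4,0],[0,0,0]],[[-38,2,0],[0,0,0]],[[-38,0,0],[0,0,0]]]' > next.json && python3 -m jog next.json | head -2
echo '[[[-38,0,0],[0,0,0]],[[-38,0,0],[0,0,0]],[[-22,0,0],[0,0,0]],[[-8,0,0],[0,0,0]],[[0,0,0],[0,0,0]]]' > next.json && python3 -m jog next.json | head -2
echo '[[[0,0,0],[0,0,0]],[[0,0,0],[0,0,0]]]' > next.json && python3 -m jog next.json
python3 - <<'E'
from h import *
s=wrist();P=wcloud(s);print(sensors.observe()['position'])
for n,cc,z,R in [('blue',(447,-309),(135,155),26),('black',(447,-391),(120,140),26),('red',(447,-226),(100,120),24)]: print(n,topc(P,cc,*z,R))
E
```

```text
time_s: 27.18
position: [420.4, 93.8, 218.8]
time_s: 27.6
position: [433.6, -96.5, 219.0]
time_s: 28.02
position: [447.9, -286.5, 218.5]
time_s: 28.43
position: [447.7, -391.7, 218.1]
time_s: 28.6
position: [448.6, -389.3, 219.6]
ee_rot: [[-0.001, 1.0, -0.0], [1.0, 0.001, 0.001], [0.001, -0.0, -1.0]]
wrist_force: [0.2, -0.1, 0.1]
gripper_width: 0.998
grip_force: 0.0
[ 448.66858666 -389.3385198   219.90835138]
blue (3647, [140.5, 448.0, -309.6, 21.0, 448.0, -309.6])
black (2352, [125.5, 448.7, -390.2, 19.4, 449.2, -389.7])
red (1369, [105.5, 449.3, -225.7, 18.6, 449.4, -231.5])
```

```bash
echo '[[[-1,0,30],[0,0,0]],[[0,0,40],[0,0,0]],[[0,0,35],[0,0,0]],[[0,0,25],[0,0,0]],[[0,0,17],[0,0,0]]]' > next.json && python3 -m jog next.json | head -2
echo '[[[0,0,9],[0,0,0]],[[0,0,0],[0,0,0]],[[0,0,0],[0,0,0]]]' > next.json && python3 -m jog next.json | grep -E 'pos|force'
echo '[[[0,0,0],[0,0,0]],[[0,0,0],[0,0,0]],[[0,0,0],[0,0,0]],[[0,0,0],[0,0,0]],[[0,0,0],[0,0,0]]]' > next.json && python3 -m jog next.json 0.0 40 | grep -E 'pos|force|width'
echo '[[[0,0,0],[0,0,0]],[[0,0,-5],[0,0,0]],[[0,0,-10],[0,0,0]],[[0,0,-10],[0,0,0]],[[0,0,-5],[0,0,0]]]' > next.json && python3 -m jog next.json | grep -E 'pos|force|width'
echo '[[[4,12,0],[0,0,0]],[[7,24,0],[0,0,0]],[[8,28,0],[0,0,0]],[[8,28,0],[0,0,0]],[[8,28,0],[0,0,0]]]' > next.json && python3 -m jog next.json | head -2
echo '[[[5,24,0],[0,0,0]],[[0,13,0],[0,0,0]],[[0,7,0],[0,0,0]],[[0,0,0],[0,0,0]],[[0,0,0],[0,0,0]]]' > next.json && python3 -m jog next.json | grep -E 'pos|force|width'
python3 - <<'E'
from h import *
s=wrist();o=sensors.observe();P=wcloud(s);print(o['position'],topc(P,(o['position'][0],o['position'][1]),140,190,26))
E
```

```text
time_s: 29.07
position: [447.9, -389.6, 70.3]
position: [448.8, -391.6, 64.7]
wrist_force: [0.6, 0.2, 0.6]
grip_force: 0.0
position: [448.7, -392.4, 65.5]
wrist_force: [-1.4, 1.1, 6.7]
gripper_width: 0.678
grip_force: 42.2
position: [448.8, -392.2, 95.8]
wrist_force: [0.3, 0.1, -2.7]
gripper_width: 0.675
grip_force: 43.7
time_s: 30.57
position: [570.0, -355.7, 93.8]
position: [612.5, -351.1, 93.2]
wrist_force: [-0.8, -0.3, -3.2]
gripper_width: 0.678
grip_force: 43.8
[ 612.0948727  -351.46408353   93.47076234] (20313, [168.4, 611.3, -345.0, 23.3, 612.1, -341.7])
```

```bash
echo '[[[-1.5,0.7,6],[0,0,0]],[[0,0,8],[0,0,0]],[[0,0,5],[0,0,0]],[[0,0,3],[0,0,0]],[[0,0,0],[0,0,0]]]' > next.json && python3 -m jog next.json | grep -E 'pos|force|width'
echo '[[[0,0,1.5],[0,0,0]],[[0,0,1],[0,0,0]],[[0,0,0],[0,0,0]],[[0,0,0],[0,0,0]]]' > next.json && python3 -m jog next.json | grep -E 'pos|wrist'
echo '[[[0,0,1.5],[0,0,0]],[[0,0,0],[0,0,0]],[[0,0,0],[0,0,0]]]' > next.json && python3 -m jog next.json | grep -E 'pos|wrist'
```

```text
position: [612.5, -353.0, 70.5]
wrist_force: [1.3, 0.5, -3.4]
gripper_width: 0.675
grip_force: 43.8
position: [613.1, -353.3, 69.5]
wrist_force: [0.5, -0.1, -3.2]
position: [613.0, -353.2, 67.7]
wrist_force: [0.4, 0.2, -3.1]
```

```bash
echo '[[[0,0,1.5],[0,0,0]],[[0,0,0],[0,0,0]],[[0,0,0],[0,0,0]]]' > next.json && python3 -m jog next.json | grep -E 'pos|wrist'
echo '[[[0,0,1],[0,0,0]],[[0,0,0],[0,0,0]],[[0,0,0],[0,0,0]]]' > next.json && python3 -m jog next.json | grep -E 'pos|wrist'
```

```text
position: [613.2, -353.6, 67.5]
wrist_force: [-2.4, 1.9, 5.4]
position: [613.3, -353.7, 67.5]
wrist_force: [-5.8, 2.3, 10.9]
```

Seated at 67.5. Release, rise and measure.

```bash
echo '[[[0,0,-1.5],[0,0,0]],[[0,0,0],[0,0,0]],[[0,0,0],[0,0,0]]]' > next.json && python3 -m jog next.json | grep -E 'pos|wrist'
echo '[[[0,0,0],[0,0,0]],[[0,0,0],[0,0,0]],[[0,0,0],[0,0,0]],[[0,0,0],[0,0,0]],[[0,0,0],[0,0,0]]]' > next.json && python3 -m jog next.json 1.0 | grep -E 'pos|wrist'
echo '[[[0,0,-20],[0,0,0]],[[0,0,-30],[0,0,0]],[[0,0,-40],[0,0,0]],[[0,0,-40],[0,0,0]],[[0,0,-20],[0,0,0]]]' > next.json && python3 -m jog next.json | head -2
echo '[[[0,0,0],[0,0,0]],[[0,0,0],[0,0,0]]]' > next.json && python3 -m jog next.json | head -2
python3 - <<'E'
from h import *
s=wrist();P=wcloud(s);print(sensors.observe()['position'])
for n,cc,z,R in [('black',(612,-350),(120,140),26),('red',(448,-226),(100,120),24)]: print(n,topc(P,cc,*z,R))
E
```

```text
position: [613.2, -353.6, 67.5]
wrist_force: [-2.3, 1.6, 5.5]
position: [613.0, -353.2, 66.6]
wrist_force: [0.1, -0.3, 0.4]
time_s: 33.62
position: [613.8, -353.8, 222.6]
time_s: 33.78
position: [613.2, -353.4, 217.7]
[ 612.86715088 -353.08749248  215.9200858 ]
black (2473, [127.4, 614.2, -351.6, 19.3, 614.0, -350.9])
red (1468, [105.3, 449.4, -224.0, 19.2, 450.7, -225.0])
```

Black is back within 1.5 mm. Red next.

```bash
echo '[[[21,-27,0],[0,0,0]],[[21,-27,0],[0,0,0]],[[21,-27,0],[0,0,0]],[[21,-28,0],[0,0,0]],[[21,-28,0],[0,0,0]]]' > next.json && python3 -m jog next.json | head -2
echo '[[[22,-27,0],[0,0,0]],[[0,0,0],[0,0,0]],[[0,0,30],[0,0,0]],[[0,0,40],[0,0,0]],[[0,0,35],[0,0,0]]]' > next.json && python3 -m jog next.json | head -2
echo '[[[0,0,30],[0,0,0]],[[0,0,20],[0,0,0]],[[0,0,13],[0,0,0]],[[0,0,0],[0,0,0]],[[0,0,0],[0,0,0]]]' > next.json && python3 -m jog next.json | grep -E 'pos|wrist'
echo '[[[0,0,0],[0,0,0]],[[0,0,0],[0,0,0]],[[0,0,0],[0,0,0]],[[0,0,0],[0,0,0]],[[0,0,0],[0,0,0]]]' > next.json && python3 -m jog next.json 0.0 40 | grep -E 'pos|force|width'
echo '[[[0,0,0],[0,0,0]],[[0,0,-5],[0,0,0]],[[0,0,-10],[0,0,0]],[[0,0,-10],[0,0,0]],[[0,0,-5],[0,0,0]]]' > next.json && python3 -m jog next.json | grep -E 'pos|force|width'
```

```text
time_s: 34.25
position: [474.0, -246.6, 214.8]
time_s: 34.67
position: [448.3, -225.6, 109.3]
position: [448.5, -225.8, 47.9]
wrist_force: [0.3, -0.4, -0.3]
position: [449.4, -226.6, 50.0]
wrist_force: [-1.3, 0.7, 4.9]
gripper_width: 0.675
grip_force: 42.4
position: [449.6, -226.7, 80.8]
wrist_force: [0.0, -0.5, -0.6]
gripper_width: 0.672
grip_force: 43.3
```

```bash
echo '[[[-2,12,0],[0,0,0]],[[-2,24,0],[0,0,0]],[[-2,28,0],[0,0,0]],[[-2,28,0],[0,0,0]],[[-2,28,0],[0,0,0]]]' > next.json && python3 -m jog next.json | head -2
echo '[[[-2,24,0],[0,0,0]],[[0,12,0],[0,0,0]],[[0,6,0],[0,0,0]],[[0,0,6],[0,0,0]],[[0,0,8],[0,0,0]]]' > next.json && python3 -m jog next.json | head -2
echo '[[[0,0,6],[0,0,0]],[[0,0,3],[0,0,0]],[[0,0,2],[0,0,0]],[[0,0,0],[0,0,0]],[[0,0,0],[0,0,0]]]' > next.json && python3 -m jog next.json | grep -E 'pos|wrist'
echo '[[[0,0,1.5],[0,0,0]],[[0,0,0],[0,0,0]],[[0,0,0],[0,0,0]]]' > next.json && python3 -m jog next.json | grep -E 'pos|wrist'
echo '[[[0,0,1],[0,0,0]],[[0,0,0],[0,0,0]],[[0,0,0],[0,0,0]]]' > next.json && python3 -m jog next.json | grep -E 'pos|wrist'
```

```text
time_s: 36.33
position: [570.3, -236.3, 79.6]
time_s: 36.75
position: [610.8, -238.3, 64.9]
position: [610.9, -238.4, 54.0]
wrist_force: [0.0, 0.1, -1.2]
position: [611.0, -238.2, 52.4]
wrist_force: [-0.3, 0.6, -1.2]
position: [611.2, -238.3, 52.1]
wrist_force: [-2.9, 1.0, 4.8]
```

```bash
echo '[[[0,0,-0.5],[0,0,0]],[[0,0,0],[0,0,0]],[[0,0,0],[0,0,0]],[[0,0,0],[0,0,0]],[[0,0,0],[0,0,0]]]' > next.json && python3 -m jog next.json 1.0 | grep -E 'pos|wrist'
echo '[[[0,0,-20],[0,0,0]],[[0,0,-30],[0,0,0]],[[0,0,-40],[0,0,0]],[[0,0,-40],[0,0,0]],[[0,0,-40],[0,0,0]]]' > next.json && python3 -m jog next.json | head -2
echo '[[[0,0,0],[0,0,7]],[[0,0,0],[0,0,7]],[[0,0,0],[0,0,7]],[[0,0,0],[0,0,7]],[[0,0,0],[0,0,7]]]' > next.json && python3 -m jog next.json | head -1
echo '[[[0,0,0],[0,0,7]],[[0,0,0],[0,0,7]],[[0,0,0],[0,0,7]],[[0,0,0],[0,0,7]],[[0,0,0],[0,0,7]]]' > next.json && python3 -m jog next.json | head -1
echo '[[[0,0,0],[0,0,7]],[[0,0,0],[0,0,7]],[[0,0,0],[0,0,6]],[[-32,14,0],[0,0,0]],[[-32,14,0],[0,0,0]]]' > next.json && python3 -m jog next.json | head -2
echo '[[[-32,14,0],[0,0,0]],[[-32,14,0],[0,0,0]],[[-34,14,0],[0,0,0]],[[0,0,0],[0,0,0]],[[0,0,0],[0,0,0]]]' > next.json && python3 -m jog next.json
python3 - <<'E'
from h import *
s=wrist();P=wcloud(s);print(sensors.observe()['position'])
for n,cc,z,R in [('blue',(448,-309),(135,155),26),('black',(613,-350),(124,140),26),('red',(611,-236),(104,120),24)]: print(n,topc(P,cc,*z,R))
E
```

```text
position: [611.0, -238.3, 51.6]
wrist_force: [0.3, -0.9, 1.2]
time_s: 38.5
position: [610.7, -238.1, 223.7]
time_s: 38.92
time_s: 39.33
time_s: 39.75
position: [546.7, -265.8, 220.9]
time_s: 40.17
position: [448.1, -309.0, 222.2]
ee_rot: [[1.0, -0.002, 0.0], [-0.002, -1.0, -0.0], [0.0, 0.0, -1.0]]
wrist_force: [-0.3, 0.3, 0.3]
gripper_width: 0.999
grip_force: 0.0
[ 448.99060886 -308.52650205  222.10249405]
blue (3066, [140.4, 448.4, -309.1, 21.2, 448.8, -309.5])
black (1122, [127.5, 612.5, -351.9, 18.8, 604.5, -351.6])
red (1584, [107.6, 612.2, -236.3, 18.7, 609.1, -236.9])
```

Red is back within about 1.5 mm. Now blue.

```bash
echo '[[[0,0.5,30],[0,0,0]],[[0,0,40],[0,0,0]],[[0,0,35],[0,0,0]],[[0,0,20],[0,0,0]],[[0,0,14],[0,0,0]]]' > next.json && python3 -m jog next.json | head -2
echo '[[[0,0,7],[0,0,0]],[[0,0,0],[0,0,0]],[[0,0,0],[0,0,0]]]' > next.json && python3 -m jog next.json | grep -E 'pos|wrist'
echo '[[[0,0,0],[0,0,0]],[[0,0,0],[0,0,0]],[[0,0,0],[0,0,0]],[[0,0,0],[0,0,0]],[[0,0,0],[0,0,0]]]' > next.json && python3 -m jog next.json 0.0 40 | grep -E 'pos|force|width'
echo '[[[0,0,0],[0,0,0]],[[0,0,-5],[0,0,0]],[[0,0,-10],[0,0,0]],[[0,0,-10],[0,0,0]],[[0,0,-7],[0,0,0]]]' > next.json && python3 -m jog next.json | grep -E 'pos|force|width'
```

```text
time_s: 40.63
position: [449.3, -307.3, 79.9]
position: [449.8, -308.7, 76.3]
wrist_force: [-0.2, 0.2, -0.3]
position: [449.7, -309.3, 77.3]
wrist_force: [-0.3, 0.7, 5.8]
gripper_width: 0.752
grip_force: 43.6
position: [449.3, -309.0, 109.5]
wrist_force: [0.2, -0.1, -2.6]
gripper_width: 0.749
grip_force: 45.3
```

```bash
echo '[[[10,-1,0],[0,0,0]],[[20,-3,0],[0,0,0]],[[24,-3,0],[0,0,0]],[[24,-3,0],[0,0,0]],[[18,-3,0],[0,0,0]]]' > next.json && python3 -m jog next.json | head -2
echo '[[[10,-1,0],[0,0,0]],[[1,0,0],[0,0,0]],[[0,0,8],[0,0,0]],[[0,0,8],[0,0,0]],[[0,0,5],[0,0,0]]]' > next.json && python3 -m jog next.json | head -2
echo '[[[0,0,4],[0,0,0]],[[0,0,2],[0,0,0]],[[0,0,1],[0,0,0]],[[0,0,0],[0,0,0]],[[0,0,0],[0,0,0]]]' > next.json && python3 -m jog next.json | grep -E 'pos|wrist'
echo '[[[0,0,1.5],[0,0,0]],[[0,0,0],[0,0,0]],[[0,0,0],[0,0,0]]]' > next.json && python3 -m jog next.json | grep -E 'pos|wrist'
```

```text
time_s: 42.13
position: [547.1, -295.1, 107.6]
time_s: 42.55
position: [555.0, -294.5, 85.1]
position: [556.1, -294.9, 80.1]
wrist_force: [-0.8, -0.8, -3.1]
position: [556.3, -295.0, 79.4]
wrist_force: [-1.7, 0.3, 5.3]
```

```bash
echo '[[[0,0,-0.5],[0,0,0]],[[0,0,0],[0,0,0]],[[0,0,0],[0,0,0]],[[0,0,0],[0,0,0]],[[0,0,0],[0,0,0]]]' > next.json && python3 -m jog next.json 1.0 | grep -E 'pos|wrist'
echo '[[[0,0,-20],[0,0,0]],[[0,0,-30],[0,0,0]],[[0,0,-40],[0,0,0]],[[0,0,-40],[0,0,0]],[[-20,0,-40],[0,0,0]]]' > next.json && python3 -m jog next.json | head -2
echo '[[[-20,0,0],[0,0,0]],[[0,0,0],[0,0,0]],[[0,0,0],[0,0,0]],[[0,0,0],[0,0,0]]]' > next.json && python3 -m jog next.json
python3 - <<'E'
from h import *
s=wrist();P=wcloud(s);save(s['img'],'w7.png')
for n,c,z,R in [('blue',(554,-294),(138,155),26),('black',(612,-350),(124,140),26),('red',(610,-236),(104,120),24)]: print(n,topc(P,c,*z,R))
s=snapshot('top');P=cloud(s);save(s['img'],'t7.png')
for n,c,z,R in [('blue',(551,-294),(138,155),26),('black',(609,-350),(122,140),26),('red',(607,-236),(104,120),24),('small',(459,253),(98,118),20)]: print(n,topc(P,c,*z,R))
E
```

```text
position: [556.0, -294.7, 78.7]
wrist_force: [0.2, -0.7, -0.4]
time_s: 44.05
position: [538.5, -294.4, 247.9]
time_s: 44.38
position: [517.6, -294.6, 245.2]
ee_rot: [[1.0, 0.0, -0.001], [0.0, -1.0, 0.001], [-0.001, -0.001, -1.0]]
wrist_force: [-0.1, 0.1, 0.2]
gripper_width: 0.995
grip_force: 0.0
blue (2818, [142.5, 554.6, -295.1, 20.9, 554.8, -295.0])
black (2093, [127.5, 614.3, -351.9, 19.3, 614.2, -351.3])
red (1719, [107.5, 612.6, -236.3, 18.8, 612.4, -236.6])
blue (12, [141.5, 568.3, -286.4, 5.9, 567.3, -286.3])
black None
red (235, [108.0, 609.6, -237.4, 18.5, 609.5, -237.1])
small (112, [103.7, 458.8, 252.6, 12.4, 459.5, 252.6])
```

View pics/w7.png

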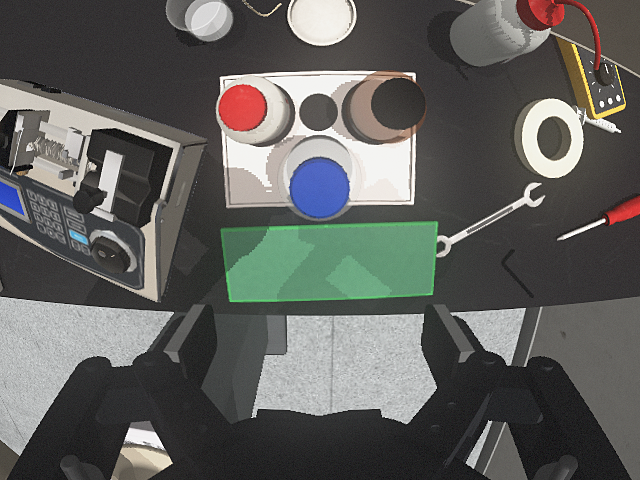

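All three tall bottles are upright on their own pads: red (243,108), black (397,104), blue (320,188), each within 2 mm of its start. The small bottle still stands on the pan, and the gripper is clear.

```bash
python3 -c "
from workcell import ctrl
print(ctrl.sign_off())"
```

```text
the job is handed in; nothing more can be done
None
```

The job is handed in: by my last measurements the small bottle stands upright within about 2 mm of the pan's centre and the three tall bottles are back upright on their own pads within 2 mm of their starts, after about 44 s of robot time; the judge returned no verdict.

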